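Draw the offcuts tray from under the mitre guillotine with the pull hook

ROBOT

A 7-joint arm with a two-finger parallel gripper is mounted at the origin on the work surface. World frame = base frame: x ahead of the robot, y to its left, z up, the work surface at z = 0. Lengths are in m, angles in rad, forces in N, time in s.
With the tool pointing down it reaches from about 0.425 to 0.825 m from the base axis. Payload 3.6 kg.
Tool frame: the origin (TCP) lies where the fingers leave the gripper's body, on its centre line; the fingertips stand 73 mm ahead of it and the grasp point (between the pads) lies 54 mm ahead of it; x points along the fingers, y is the direction in which the jaws open and shut, and the axes are right-handed (so a half turn about x gives the same grasp; the last joint's range is limited). The gripper opens to 85 mm and grips with 20 to 120 N. Pads are 22 mm wide; open, the fingers measure 114 mm over their backs; the gripper's body (76 mm by 85 mm) begins 54 mm behind the grasp point. The pads swing forward as they close: fully open they stand 13 mm farther back than shut.
Start: joints at [-1.335, 0.615, -0.013, 1.423, 0.008, 1.103, -0.04], TCP at [0.169, 0.628, 0.304] pointing down, gripper open.
Joint ranges: [-3.12, 3.12], [-0.3, 2.06], [-1.34, 1.32], [0.26, 2.42], [-1.36, 4.5], [0.01, 1.98], [-2.84, 2.84]. Speed limits (rad/s): [2.79, 2.79, 3.14, 3.14, 3.14, 3.14, 3.14].

INTERFACE

Orientations are given as a unit quaternion [x, y, z, w].
In Python, from station import arm, snapshot, camera_info, ticket gives the robot as it stands. Calls block until the motion is done:
- arm.movep(position, orientation): joint-space move of the TCP to a pose.
- arm.line_to(position, velocity=0.15, ori=None): straight line of the TCP; ori=None keeps the orientation; velocity is the mean speed in m/s.
- arm.move_j(angles): joint-space move.
- arm.move_gripper(opening, effort=None): opening from 0.0 (shut) to 1.0 (fully open); effort is the grip in N (None keeps the last); returns when the fingers have stopped.
- arm.pause(seconds).
- arm.ik(position, orientation): joint angles nearest the present ones, or None.
- snapshot(name): name is "scene" or "side" or "wrist"; returns the picture (384x512x3 uint8, blue, green, red); there is no depth.
- camera_info(name): a dict with "fx", "fy", "cx", "cy" (pixels), "R" (3x3) and "t" (3): a world point X has camera coordinates R X + t; the wrist camera has in their place "T_tool_cam" (4x4, takes a point from camera to tool coordinates, whose origin is the TCP and whose axes are the tool frame's). Camera axes: x right, y down, z forward; pixel columns grow to the right and rows downward; lengths in m; the calibration is good to about 2 mm. A picture is of the moment at which its call begins: read the wrist's pose just before it. camera_info takes no time and is no camera call.
A pose or a line that the arm cannot do raises arm.MotionError and nothing moves.
- ticket.finish_job(): hands the job in, once; it reports no verdict.
Readings, each from a call of its own:
- arm.read_time(): time.
- arm.read_joint_positions(): joint angles.
- arm.read_dq(): joint speeds.
- arm.read_effort(): joint torques, N m.
- arm.read_tool_pos(): TCP position.
- arm.read_eef_rot(): TCP orientation.
- arm.read_ft_force(): force on the tool from outside, world axes, zero at the start.
- arm.read_wrist_torque(): the same for the moment, N m.
- arm.read_opening(): opening from 0.0 (shut) to 1.0 (fully open).
Only numpy, scipy, OpenCV 4.12 (cv2) and the standard library are available. Lean on these libraries where they do the work, as an engineer would, in place of code of your own. Each camera call takes 0.05 s, during which the arm holds its last target.

TASK

Hands stay out from under the mitre guillotine, so take the pull hook from its rest, reach it in under the machine's overhanging table, feel for the screw eye on the front of the offcuts tray (out of sight, and seldom in the middle), catch it and draw the tray out all the way to its stop. Feel and pull gently, never leaning hard on the eye, the tray or the machine, and keep the gripper off the machine. Then unhook and lay the hook back in its rest, leaving everything else on the bench where it is.

Things in the scene. Friction and masses are not known exactly. Their poses are not given: they have to be found in the camera images.
- guillotine: Bench mitre guillotine, fixed: grey base, steel table 340 wide, 400 deep, top 130 mm above the bench; on its rear half a tall blade head (430 mm, lever to 520), at its +y side a measuring arm. Origin on the bench under the base; -x points out of the front (the way the tray comes out), +y to the measuring arm, z up.
- mouth (a point): Middle of the lower front edge of the overhanging table (guillotine frame -170, 0, 105 mm; same axes). Under the overhang, from here 70 mm inward, is an open tunnel 105 mm high and 240 mm wide (y -120 to 120), between side walls 30 mm thick that reach as far forward as the table. The bench is its floor; the tray's front stands at its back.
- offcut_tray (a joint): How far the offcuts tray is drawn out (m): 0 pushed fully in, 0.14 at its stop; 0 to 0.025 at the start. It slides straight along the guillotine's -x with a drag of about 4 N and stays where it is left.
- tray_front (a point): Middle of the outer face of the plywood tray's front board (225 mm wide, from 10 to 70 mm above the bench), 50 mm above the bench, guillotine axes; moves with the tray. At joint value 0 it is 70 mm in behind the table's front edge. The brass screw eye stands out of this face at this height.
- hook: Pull hook, about 130 g, all in one level plane: square beech handle 26 x 26 mm, steel rod 7 mm thick, its end bent square to the side as a prong. Origin on the handle's underside below the grip point; +x along the rod, +y the way the prong points, z up; axis 13 mm up. Handle x = -75 to 55 mm; prong at x = 165 mm, from the rod's axis y = 0 to 17 mm (round end to 20.5).
- hook_grip (a point): Grip point on the axis of the hook's handle (hook frame 0, 0, 13 mm); same axes as the hook.
- hook_tip (a point): End of the prong's axis (hook frame 165, 17, 13 mm), with which the screw eye is caught. The eye is a ring of 5 mm wire, 26 mm inside, 36 outside, upright in the plane of the pull, so its hole opens sideways; ring centre 20.5 mm, outermost point 38.5 mm in front of the board.
- hook_rest: Fixed wooden rest: board 250 x 85 x 10 mm with two notched saddles, 16 thick. Origin on the bench under the grip point; x and y as the hook's when it lies there. Rear saddle at x = -60 mm: notch 36 wide, floor 30 mm up, carries the handle. Front saddle at x = 105 mm: notch 26 wide, floor 39.5 mm up, carries the rod. Notch sides 14 mm high. Grip between the saddles from above.
- rest_seat (a point): Where the hook's grip point lies when the hook is in its rest: 43 mm above the bench, hook_rest x = y = 0; same axes as the rest.
- varnish_jar: Amber jar with blue lid, 68 mm across, 100 high; origin under its middle. To be left alone.
- tin: Tin 80 mm across, 75 high; origin under its middle. To be left alone.
- glue_bottle: White glue bottle 56 mm across, 170 high; origin under its middle. To be left alone.
- corner_sample: Gilt frame corner, both legs 120 mm long, 45 wide, 26 high; origin near its corner. To be left alone.
- screwdriver: Red-handled screwdriver, 220 mm long, lying on the bench. To be left alone.
- eye_span (a point): Middle of the strip in which the screw eye's ring centre lies when the tray is pushed fully in (guillotine frame -120.5, 0, 50 mm; fixed to the machine). Sideways the eye is anywhere from 45 mm to one side to 45 mm to the other, not measured: feel for it. It is stiff sideways but only screwed into thin plywood; over about 10 N from the hook tears it out.
Things that resemble listed ones, but are neither listed nor needed, are in the scene too. There is more than one size of the hook; the job needs the larger.

How it is judged:
On the way:
1. the tray is being drawn out by the hook (value of joint offcut_tray above 0.06 m and contact force between hook and guillotine above 0.8 N), for 0.1 s.
At the end, for the whole second after the job is handed in: The tray is out to its stop (joint value over 0.128 of 0.14), and the hook lies released and still in both notches of its rest: grip point within 25 mm of rest_seat sideways and 6 mm in height, within 0.15 rad of the rest's direction (value of joint offcut_tray above 0.128 m and horizontal distance between hook_grip and rest_seat below 0.025 m and z of hook_grip in the frame of rest_seat between -0.006 and 0.006 m and angle between the x axis of hook and the x axis of hook_rest, either way round below 0.15 rad and linear speed of hook below 0.02 m/s); the robot touches nothing.
It fails at once if the hook presses on the guillotine, its tray or the screw eye with more than 10 N (contact force between hook and guillotine above 10 N).
It fails at once if the gripper or arm touches the guillotine or its tray with more than 2 N (contact force between any of the fingers, the arm and guillotine above 2 N).
It fails at once if a bystander is moved by more than 30 mm (distance of any of varnish_jar, tin, glue_bottle, corner_sample, screwdriver from where it was at the start of the episode above 0.03 m).
It also fails if it takes over 61 s, if anything falls off the work surface, if the arm or the gripper's body presses on something with over 40 N, if the wrist force passes 120 N, or if a joint passes its speed limit or range.

## Working session

There is one attempt and no reset: what is moved stays moved. The work goes in short steps, each a Python script; the robot and the scene stay as the last script left them, time stands still between calls to the robot, and variables do not carry over. Pictures are saved under pics/ and viewed, and the job is handed in when it is done.

```bash
ls; mkdir -p pics
python3 - <<'E'
from station import arm, snapshot, camera_info
import cv2, numpy as np
for n in ("scene","side","wrist"):
    cv2.imwrite(f"pics/{n}0.png",snapshot(n))
    c=camera_info(n); print(n,{k:np.round(np.array(v),4).tolist() for k,v in c.items()})
print(arm.read_time(),arm.read_tool_pos(),arm.read_eef_rot(),arm.read_ft_force())
E
```

```text
pics
scene {'fx': 410.4075, 'fy': 410.4075, 'cx': 252.6331, 'cy': 186.992, 'R': [[0.4288, 0.9034, -0.0021], [0.7372, -0.3513, -0.5771], [-0.5221, 0.2459, -0.8166]], 't': [-0.3305, -0.2965, 1.495]}
side {'fx': 383.6371, 'fy': 383.6371, 'cx': 251.7823, 'cy': 188.4606, 'R': [[0.8899, 0.4556, 0.0206], [0.2921, -0.5346, -0.793], [-0.3503, 0.7117, -0.6089]], 't': [-0.5234, -0.0139, 1.5021]}
wrist {'fx': 339.8066, 'fy': 339.8066, 'cx': 253.632, 'cy': 187.8302, 'T_tool_cam': [[-0.0009, -0.327, 0.945, -0.07], [1.0, 0.0003, 0.0011, 0.0011], [-0.0006, 0.945, 0.327, -0.0841], [0.0, 0.0, 0.0, 1.0]]}
0.15 [0.16873913 0.62725375 0.30298107] [ 0.0918949   0.70109508 -0.09331878  0.70093695] [ 0.44973372 -0.32624139 -0.30180912]
```

View pics/scene0.png

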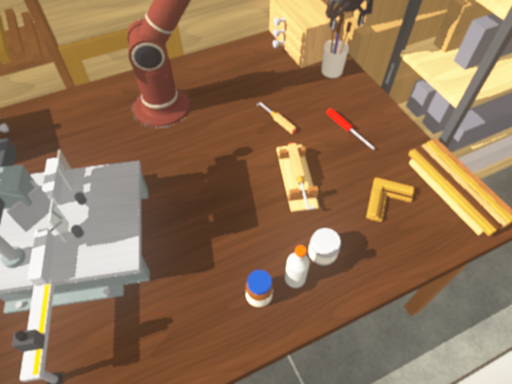

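View pics/side0.png

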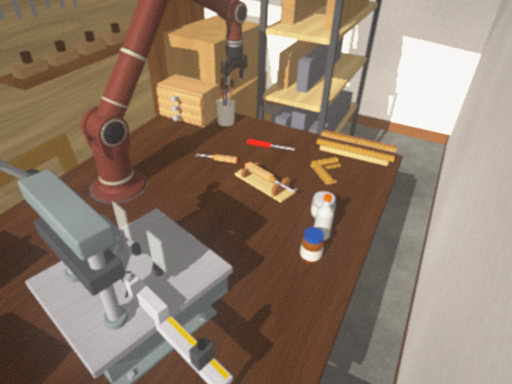

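View pics/wrist0.png

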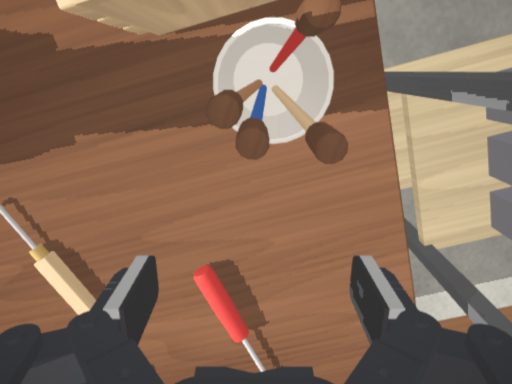

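```bash
cat > h.py <<'E'
from station import arm, snapshot, camera_info, ticket
import cv2, numpy as np
from scipy.spatial.transform import Rotation as Rot
def cast(n,uv,z,info=None,pose=None):
    c=info or camera_info(n); uv=np.atleast_2d(np.array(uv,float))
    d=np.c_[(uv[:,0]-c['cx'])/c['fx'],(uv[:,1]-c['cy'])/c['fy'],np.ones(len(uv))]
    if 'R' in c:
        R=np.array(c['R']);t=np.array(c['t']); o=-R.T@t; w=d@R
    else:
        T=np.array(c['T_tool_cam']); p,q=pose; Rt=Rot.from_quat(q).as_matrix()
        o=Rt@T[:3,3]+p; w=d@(Rt@T[:3,:3]).T
    s=(z-o[2])/w[:,2]
    return o+w*s[:,None]
def proj(n,X):
    c=camera_info(n); X=np.atleast_2d(X)@np.array(c['R']).T+np.array(c['t'])
    return np.c_[c['fx']*X[:,0]/X[:,2]+c['cx'],c['fy']*X[:,1]/X[:,2]+c['cy']]
E
python3 - <<'E'
import cv2
a=cv2.imread('pics/scene0.png'); b=cv2.imread('pics/side0.png')
def crop(im,x0,y0,x1,y1,f,n): cv2.imwrite(n,cv2.resize(im[y0:y1,x0:x1],None,fx=f,fy=f,interpolation=cv2.INTER_CUBIC))
crop(a,240,90,390,220,5,'pics/c1.png')
crop(b,185,130,305,205,6,'pics/c2.png')
crop(a,0,140,160,384,2.4,'pics/c3.png')
crop(b,20,165,240,384,2.7,'pics/c4.png')
E
```

```text
(no output)
```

View pics/c1.png

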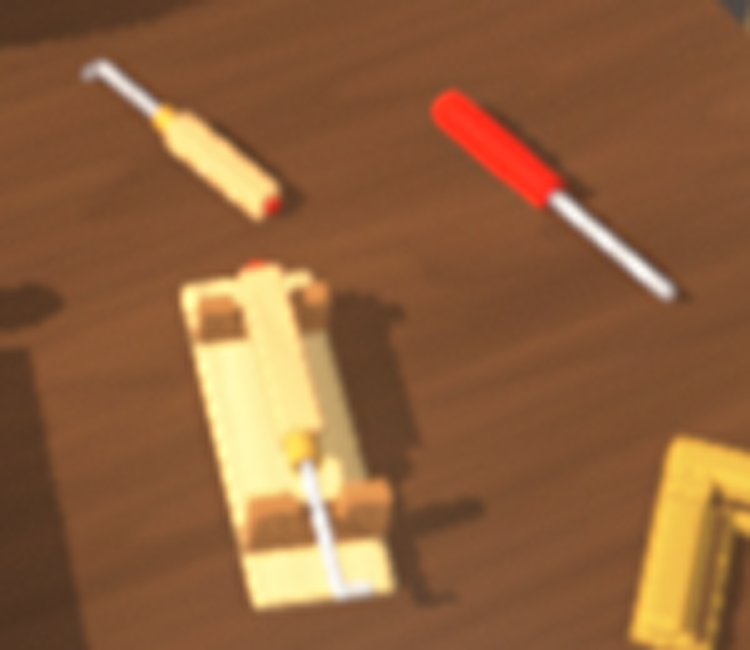

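View pics/c2.png

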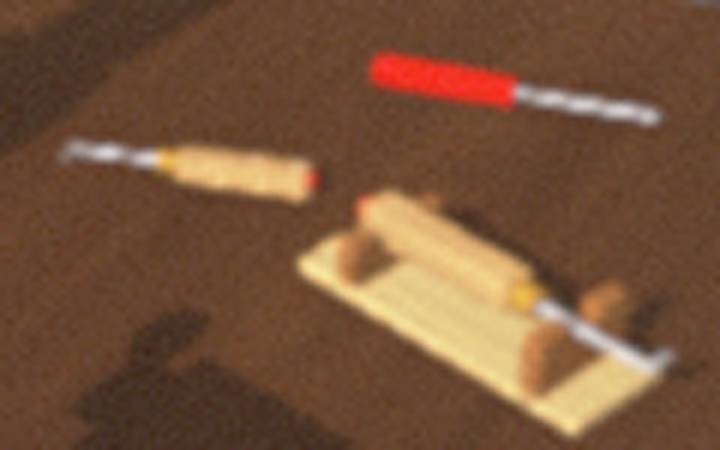

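View pics/c3.png

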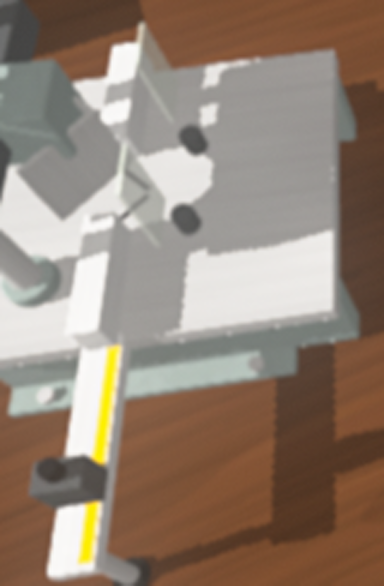

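View pics/c4.png

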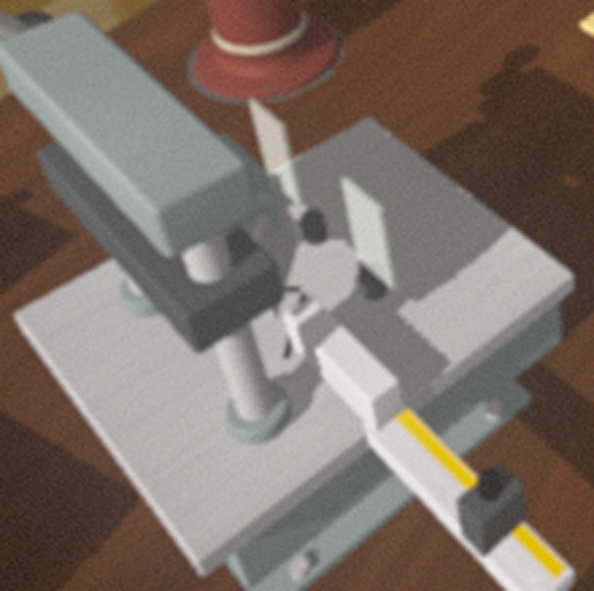

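Run:
```python
from h import *
np.set_printoptions(precision=4,suppress=True)
print(cast('scene',[(139,161.5),(140.8,271)],.13))
P=cast('side',[(157,208.7),(233,266.9),(95.9,377),(25.6,281.7)],.13);print(P)
print([np.linalg.norm(P[i]-P[(i+1)%4]) for i in range(4)])
k=lambda u,v:(240+u/5,90+v/5)
# rest board corners z=.01 scene
Q=cast('scene',[k(182,287),k(253,607),k(395,588)],.01);print(Q,np.linalg.norm(Q[0]-Q[1]),np.linalg.norm(Q[1]-Q[2]))
s=lambda u,v:(185+u/6,130+v/6)
Q=cast('side',[s(298,262),s(575,436),s(662,375)],.01);print(Q,np.linalg.norm(Q[0]-Q[1]),np.linalg.norm(Q[1]-Q[2]))
# handle: back end top ~ z .056, ferrule, prong corner z .043
print(cast('scene',[k(345,592),k(370,586),k(303,462)],.043), cast('scene',[k(262,268)],.05))
print(cast('side',[s(652,366),s(540,300)],.043))
```

```text
[[ 0.332  -0.1525  0.13  ]
 [ 0.6607 -0.2443  0.13  ]]
[[ 0.3326 -0.1552  0.13  ]
 [ 0.6566 -0.2487  0.13  ]
 [ 0.5534 -0.6325  0.13  ]
 [ 0.2212 -0.5362  0.13  ]]
[np.float64(0.33722476049506905), np.float64(0.3974556176741481), np.float64(0.3459086847248024), np.float64(0.39695792189352486)]
[[0.3648 0.2802 0.01  ]
 [0.6054 0.2035 0.01  ]
 [0.6302 0.2866 0.01  ]] 0.2525192477197251 0.08671068376143667
[[0.3696 0.2736 0.01  ]
 [0.6096 0.1937 0.01  ]
 [0.634  0.2764 0.01  ]] 0.25295897337027495 0.08624927468151143
[[0.6363 0.2444 0.043 ]
 [0.639  0.2596 0.043 ]
 [0.5447 0.268  0.043 ]] [[0.4026 0.3166 0.05  ]]
[[0.6384 0.2412 0.043 ]
 [0.5489 0.2709 0.043 ]]
```

```bash
cat >> h.py <<'E'
def quat(yaw,flip=1):
    # tool pointing down, tool y along flip*hook_y for hook yaw
    y=flip*np.array([-np.sin(yaw),np.cos(yaw),0]); x=np.array([0,0,-1.]); z=np.cross(x,y)
    return Rot.from_matrix(np.c_[x,y,z]).as_quat()
E
python3 - <<'E'
from h import *
np.set_printoptions(precision=3,suppress=True)
ya=np.arctan2(-.078,.2403); M=np.array([.4954,-.2]); out=np.array([.272,.962]); gy=np.array([.962,-.272]); yg=np.arctan2(-.962,-.272)
print(np.degrees([ya,yg]))
for f in (1,-1):
    print(f,Rot.from_quat(quat(ya,f)).as_matrix().tolist()[0],arm.ik([.48,.294,.25],quat(ya,f)))
    for j,y in ((0,-.08),(0,.045),(.14,-.04),(.2,.045)):
        p=M+out*(.115+j)+gy*y; print(p,arm.ik([*p,.104],quat(yg,f)))
print(Rot.from_quat(arm.read_eef_rot()).as_matrix())
E
```

```text
[ -17.983 -105.788]
1 [0.0, 0.308736998948673, 0.951147446761104] [-0.609  0.538  0.032  1.751 -0.022  0.853  0.69 ]
[ 0.45  -0.068] [ 0.032  0.662  0.103  2.164 -0.199  0.324  0.026]
[ 0.57  -0.102] [-0.027  0.781  0.268  1.823 -0.345  0.583  0.181]
[0.526 0.056] [-0.338  0.738  0.296  1.965 -0.423  0.498 -0.015]
[0.624 0.091] [-0.393  0.851  0.371  1.669 -0.434  0.705 -0.078]
-1 [2.7755575615628914e-17, -0.308736998948673, -0.9511474467611041] [-1.213  0.799  1.133  1.769 -0.805  1.121 -1.693]
[ 0.45  -0.068] [ 0.323  0.679 -0.327  2.155  0.562  0.389  2.403]
[ 0.57  -0.102] [ 0.375  0.795 -0.383  1.809  0.471  0.629  2.575]
[0.526 0.056] [ 0.076  0.742 -0.346  1.952  0.473  0.527  2.266]
[0.624 0.091] [ 0.044  0.85  -0.385  1.653  0.44   0.725  2.31 ]
[[-0.     0.26   0.966]
 [-0.002  0.966 -0.26 ]
 [-1.    -0.002  0.   ]]
```

Run:
```python
from h import *
ya=np.radians(-18)
t0=arm.read_time(); arm.movep([.50,.29,.26],quat(ya)); print(arm.read_time()-t0, arm.read_ft_force())
p,q=arm.read_tool_pos(),arm.read_eef_rot(); im=snapshot('wrist'); np.savez('w1.npz',p=p,q=q); print(p,q)
cv2.imwrite('pics/w1.png',im); cv2.imwrite('pics/w1b.png',cv2.resize(im,(800,600),interpolation=cv2.INTER_CUBIC))
print(arm.read_time())
```

```text
1.7333 [-0.02854818  0.91161287 -0.2936404 ]
[0.49918926 0.29188662 0.2601114 ] [ 0.11004929  0.69874407 -0.10907426  0.69839007]
1.9333
```

View pics/w1b.png

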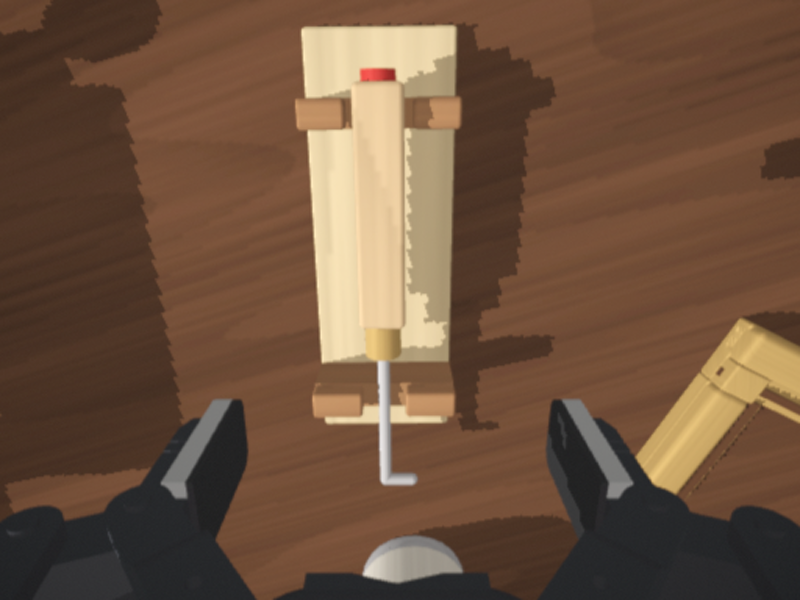

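Run:
```python
from h import *
np.set_printoptions(precision=4,suppress=True)
d=np.load('w1.npz');pose=(d['p'],d['q'])
s=.64
H=cast('wrist',np.array([(352,82),(404,82),(359,326),(405,327)])*s,.056,pose=pose)[:,:2]
C=cast('wrist',np.array([(384.5,480),(414,480),(384,365)])*s,.043,pose=pose)[:,:2]
B=cast('wrist',np.array([(303,27),(456,26)])*s,.01,pose=pose)[:,:2]
S=cast('wrist',np.array([(349,114),(406,114),(362,385),(404,384)])*s,.044+.00,pose=pose)[:,:2]
print(H,C,B,S,sep='\n')
r=(H[0]+H[1])/2; f=(H[2]+H[3])/2; u=(f-r)/np.linalg.norm(f-r)
print('handle len',np.linalg.norm(f-r),'w',np.linalg.norm(H[0]-H[1]),np.linalg.norm(H[2]-H[3]),'yaw',np.degrees(np.arctan2(u[1],u[0])))
w=C[0]-C[2];print('rod yaw',np.degrees(np.arctan2(w[1],w[0])))
print('grip est: rear',r+.075*u,'front',f-.055*u,'prong',C[0]-.165*u, 'prong len',np.linalg.norm(C[1]-C[0]))
b=(B[0]+B[1])/2; e=B[1]-B[0]; print('board yaw',np.degrees(np.arctan2(-e[0],e[1])),b,np.linalg.norm(e))
```

```text
[[0.4009 0.3028]
 [0.4085 0.3266]
 [0.5216 0.2646]
 [0.53   0.2888]]
[[0.6339 0.2423]
 [0.6398 0.2606]
 [0.5549 0.268 ]]
[[0.3634 0.284 ]
 [0.3883 0.3634]]
[[0.414  0.2956]
 [0.4229 0.3233]
 [0.5631 0.2513]
 [0.5703 0.2757]]
handle len 0.12692051325386813 w 0.024965501322185602 0.025675538754076743 yaw -17.427734152523563
rod yaw -18.001714915813498
grip est: rear [0.4763 0.2923] front [0.4733 0.2932] prong [0.4765 0.2918] prong len 0.019206883468336298
board yaw -17.438694776551092 [0.3759 0.3237] 0.08315275041382672
```

Run:
```python
from h import *
np.set_printoptions(precision=3,suppress=True)
q=quat(np.radians(-17.6)); G=np.array([.4755,.2925])
arm.movep([*G,.16],q); arm.line_to([*G,.097],.12)
print(arm.read_tool_pos(),arm.read_time())
arm.move_gripper(0.0,70); print('open',arm.read_opening(),arm.read_time(),arm.read_ft_force())
p0=arm.read_tool_pos();print(p0, arm.read_eef_rot())
np.savez('grasp.npz',p=p0,q=q)
arm.line_to([*G,.19],.15)
arm.pause(.1)
for i in range(4): print(arm.read_ft_force()); arm.pause(.03)
p,qq=arm.read_tool_pos(),arm.read_eef_rot(); im=snapshot('wrist');np.savez('w2.npz',p=p,q=qq)
cv2.imwrite('pics/w2.png',im); cv2.imwrite('pics/side2.png',snapshot('side')); print(arm.read_time())
```

```text
[0.476 0.293 0.098] 3.1
open 0.2956732706036308 3.675 [-0.082  0.025  3.602]
[0.476 0.293 0.097] [ 0.108  0.699 -0.108  0.699]
[-0.272  0.083 -0.969]
[-0.516  0.517 -1.046]
[-0.823 -0.71  -1.787]
[ 0.695  0.09  -1.863]
4.775
```

View pics/w2.png

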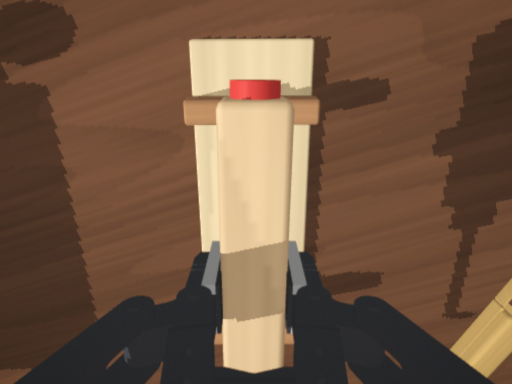

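View pics/side2.png

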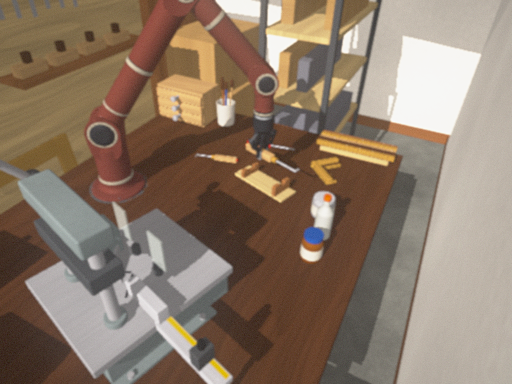

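```bash
cat >> h.py <<'E'
M=np.array([.4955,-.2002]); YG=np.radians(-105.8); inn=np.array([np.cos(YG),np.sin(YG)]); gy=np.array([-inn[1],inn[0]]); QG=quat(YG)
def P(o,y,z=.104):  # grip at distance o outside table edge, sideways y
    return np.array([*(M-inn*o+gy*y),z])
def F(n=6):
    a=[]
    for i in range(n): a.append(arm.read_ft_force()); arm.pause(.01)
    f=np.mean(a,0); return np.array([f[:2]@inn,f[:2]@gy,f[2]])
E
python3 - <<'E'
from h import *
np.set_printoptions(precision=4,suppress=True)
print(cast('scene',[(259,298),(298,280),(325,258)],.0), P(.21,-.08))
print(arm.read_time())
arm.movep(P(.21,-.08,.19),QG); print(arm.read_time())
arm.line_to(P(.21,-.08),.15); print(arm.read_time())
print(arm.read_tool_pos()-P(.21,-.08))
arm.pause(.2)
for i in range(3): print(F())
arm.line_to(P(.208,-.08),.05); t=arm.read_time();print('t step',t,F());arm.line_to(P(.207,-.08),.05);print(arm.read_time()-t)
cv2.imwrite('pics/scene3.png',snapshot('scene'));cv2.imwrite('pics/side3.png',snapshot('side'))
E
```

```text
[[0.8    0.0046 0.    ]
 [0.8003 0.1214 0.    ]
 [0.7759 0.2208 0.    ]] [0.4757 0.0236 0.104 ]
4.775
5.825
6.55
[0.0005 0.0005 0.0003]
[-0.2094  0.071  -1.2539]
[ 0.0034  0.1197 -1.6331]
[-0.2069  0.0969 -1.7067]
t step 7.15 [ 0.1034  0.1566 -1.5733]
0.2999999999999998
```

View pics/scene3.png

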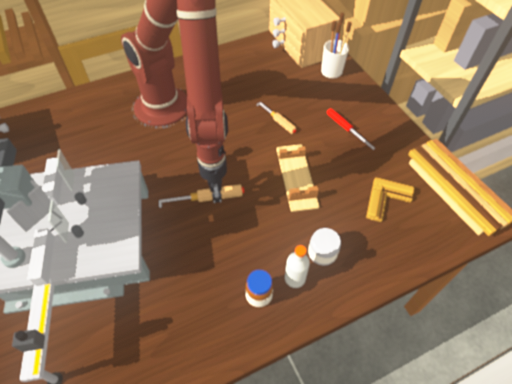

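View pics/side3.png

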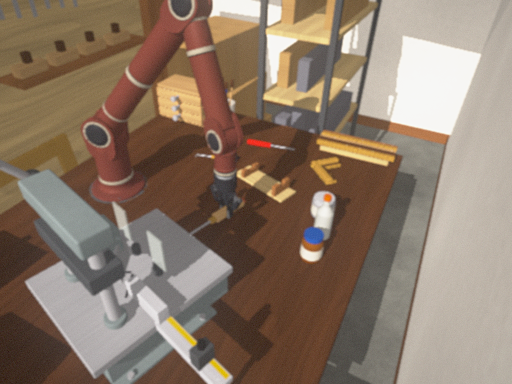

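Run:
```python
from h import *
np.set_printoptions(precision=4,suppress=True)
p=P(.207,-.08)[:2]
for z in (.04,.05,.06):
    X=[np.array([*(p+inn*.165),z]),np.array([*(p+inn*.165+gy*.017),z]),np.array([*(p+inn*.06),z]),np.array([*(p-inn*.075),z])]
    print(z,proj('scene',X).tolist(),proj('side',X).tolist())
a=cv2.imread('pics/scene3.png')[170:220,140:250];b=cv2.imread('pics/side3.png')[190:250,170:250]
cv2.imwrite('pics/c5.png',cv2.resize(a,None,fx=7,fy=7,interpolation=cv2.INTER_CUBIC))
cv2.imwrite('pics/c6.png',cv2.resize(b,None,fx=9,fy=9,interpolation=cv2.INTER_CUBIC))
```

```text
0.04 [[160.30138853133252, 202.64097504802618], [160.52660479264773, 207.47084924343073], [196.06076481311857, 197.63931071769537], [241.18713053846437, 191.32748547702727]] [[188.45540998624895, 236.4382608576314], [191.9016844158076, 239.07392630398112], [212.73611007242707, 220.5651718560012], [240.7314148195426, 202.26372410937353]]
0.05 [[159.66359306977284, 200.7669617876045], [159.88515514211258, 205.6147975007467], [195.67042623336872, 195.74684006138935], [241.10333264623623, 189.41252236307727]] [[188.2045683235448, 234.1891661470118], [191.66626486997762, 236.82132898044756], [212.6124272261386, 218.3492019370336], [240.7398862299934, 200.09532945617693]]
0.06 [[159.0170260667628, 198.86717539773446], [159.23481120330524, 203.73300989674658], [195.27476383786262, 193.82855805662604], [241.01840388282403, 187.47171639620456]] [[187.95121617467566, 231.91756193340984], [191.42847157839333, 234.5460186178832], [212.48756644965476, 216.11212757264013], [240.748433593445, 197.90749340277722]]
```

View pics/c5.png

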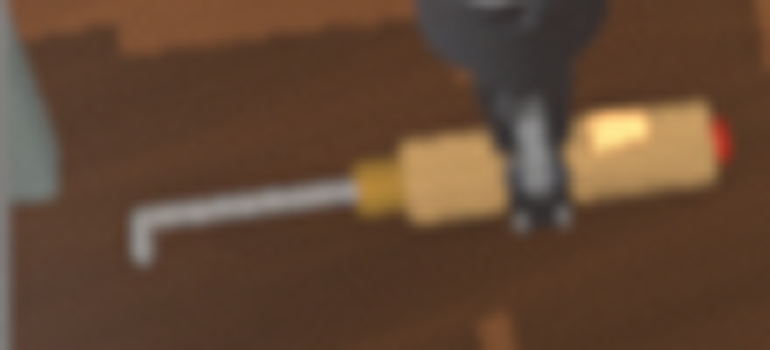

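View pics/c6.png

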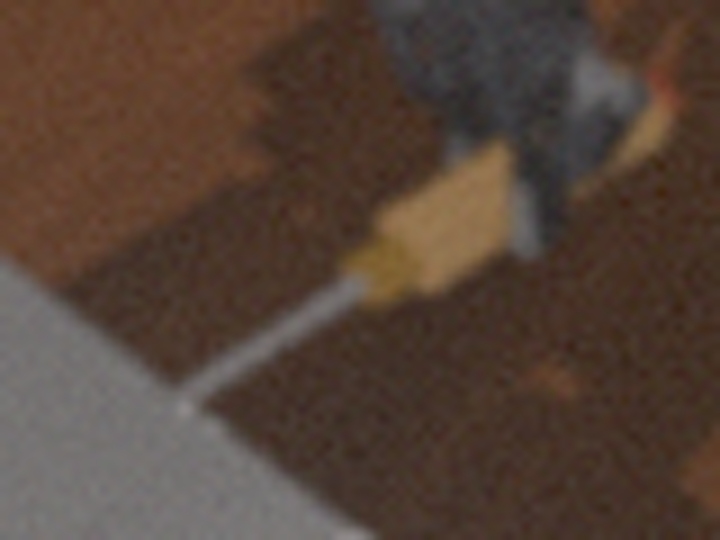

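Run:
```python
from h import *
np.set_printoptions(precision=3,suppress=True)
f0=F(10); print('base',f0)
arm.line_to(P(.135,-.08),.12); arm.pause(.1); print(F()-f0)
o=.135
while o>.094:
    o-=.002; arm.line_to(P(o,-.08),.03); f=F(5)-f0; print(round(o,4),f)
    if f[0]<-1.0: 
        f=F(10)-f0; print('re',f)
        if f[0]<-.8: break
print('o',o,arm.read_tool_pos()-P(o,-.08),arm.read_time())
```

```text
base [ 0.037  0.046 -1.301]
[ 0.075 -0.331 -0.204]
0.133 [-0.317  0.163 -0.53 ]
0.131 [-0.356 -0.195 -0.151]
0.129 [-0.137 -0.05   0.072]
0.127 [-0.307 -0.185 -0.14 ]
0.125 [-0.247 -0.117 -0.203]
0.123 [-0.157  0.161  0.197]
0.121 [-0.23  -0.085  0.152]
0.119 [ 0.028  0.043 -0.132]
0.117 [ 0.071  0.1   -0.297]
0.115 [-0.333 -0.253 -0.326]
0.113 [-0.18   0.242 -0.298]
0.111 [ 0.136  0.144 -0.175]
0.109 [ 0.186 -0.    -0.637]
0.107 [0.035 0.062 0.062]
0.105 [-1.065 -0.294 -0.41 ]
re [-1.372  0.096 -0.259]
o 0.10499999999999998 [ 0.  0. -0.] 12.9917
```

Run:
```python
from h import *
np.set_printoptions(precision=3,suppress=True)
O=.1225
arm.line_to(P(O,-.08),.08); arm.line_to(P(O,-.072),.06); arm.pause(.1); f0=F(10); print(f0)
y=-.072
while y<.046:
    y+=.002; arm.line_to(P(O,y),.04); f=F(4)-f0; print(round(y,4),f)
    if f[1]<-.8 or abs(f[0])>1.2:
        f=F(8)-f0; print('re',f)
        if f[1]<-.7 or abs(f[0])>1: break
print('y',y,arm.read_tool_pos()-P(O,y),arm.read_time())
```

```text
[-0.159 -0.101 -1.721]
-0.07 [0.03 0.16 0.23]
-0.068 [0.634 0.155 0.475]
-0.066 [ 0.087 -0.113  0.093]
-0.064 [0.249 0.501 0.143]
-0.062 [ 0.204 -0.043  0.374]
-0.06 [ 0.62  -0.029  0.45 ]
-0.058 [0.042 0.053 0.126]
-0.056 [ 0.213  0.197 -0.007]
-0.054 [-0.398 -0.24   0.777]
-0.052 [-0.052  0.054  0.298]
-0.05 [ 0.167 -0.19   0.309]
-0.048 [0.385 0.242 0.045]
-0.046 [-0.361  0.14   0.475]
-0.044 [0.134 0.187 0.204]
-0.042 [0.173 0.127 0.597]
-0.04 [0.344 0.07  0.248]
-0.038 [0.243 0.299 0.364]
-0.036 [0.062 0.64  0.146]
-0.034 [-0.242 -0.348  0.349]
-0.032 [-0.024  0.015  0.055]
-0.03 [-0.027  0.29   0.31 ]
-0.028 [0.126 0.526 0.832]
-0.026 [0.359 0.014 0.141]
-0.024 [-0.258 -0.46  -0.141]
-0.022 [0.202 0.346 0.117]
-0.02 [-0.125 -0.156  0.297]
-0.018 [ 0.062 -0.756  0.103]
-0.016 [-0.028 -2.39   0.94 ]
re [-0.058 -3.248  0.567]
y -0.015999999999999945 [-0.001  0.    -0.   ] 21.825
```

Run:
```python
from h import *
np.set_printoptions(precision=3,suppress=True)
O=.1225;y=-.0215
arm.line_to(P(O,y),.04); arm.pause(.05); f0=F(10); print(f0)
o=O
while o<.1445:
    o+=.003; arm.line_to(P(o,y),.04); f=F(4)-f0; print(round(o,4),f)
    if abs(f[0])>6.5 or abs(f[1])>3: print('!');break
print(arm.read_tool_pos()-P(o,y),arm.read_time())
```

```text
[ 0.364  0.164 -1.402]
0.1255 [-0.652 -0.34  -0.317]
0.1285 [-0.148  0.243 -0.098]
0.1315 [ 0.211 -0.183  0.132]
0.1345 [ 2.81  -0.447 -0.699]
0.1375 [ 3.212 -0.338 -0.39 ]
0.1405 [ 2.387 -0.216  0.304]
0.1435 [2.217 0.095 0.347]
0.1465 [ 2.657 -0.108  0.432]
[0. 0. 0.] 24.5083
```

Run:
```python
from h import *
np.set_printoptions(precision=3,suppress=True)
y=-.0215; f0=np.array([.1,0,-1.5]); o=.1465; ok=True
for o in (.165,.185,.205,.225,.243,.255):
    arm.line_to(P(o,y),.05); f=F(4)-f0; print(round(o,4),f)
    if abs(f[0])>6 or abs(f[1])>3 or f[0]<1: print('!'); ok=False;break
while ok and o<.272:
    o+=.0015; arm.line_to(P(o,y),.03); f=F(4)-f0; print(round(o,4),f)
    if abs(f[0])>4.3 or abs(f[1])>3: print('!');break
print(o,arm.read_tool_pos()-P(o,y),arm.read_time())
cv2.imwrite('pics/scene4.png',snapshot('scene'))
cv2.imwrite('pics/wrist4.png',snapshot('wrist'))
```

```text
0.165 [ 0.352  0.007 -0.446]
!
0.165 [0.    0.001 0.   ] 25.0583
```

View pics/scene4.png

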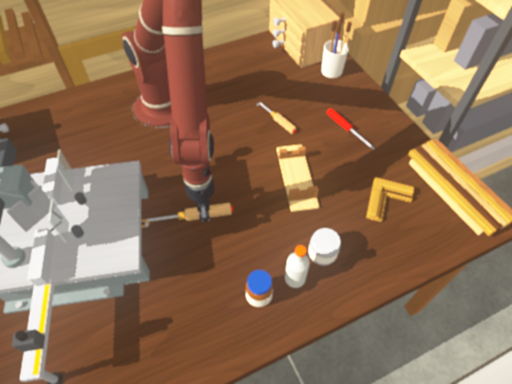

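Run:
```python
from h import *
np.set_printoptions(precision=3,suppress=True)
y=-.0215; f0=np.array([.1,0,-1.5])
print(F(8)-f0)
for o in (.169,.174):
    arm.line_to(P(o,y),.03); f=F(6)-f0; print(round(o,4),f)
cv2.imwrite('pics/c7.png',cv2.resize(snapshot('scene')[180:250,110:240],None,fx=6,fy=6,interpolation=cv2.INTER_CUBIC))
print(arm.read_time())
```

```text
[-0.415  0.163  0.036]
0.169 [ 2.265  0.048 -0.032]
0.174 [ 2.859  0.309 -0.185]
25.975
```

View pics/c7.png

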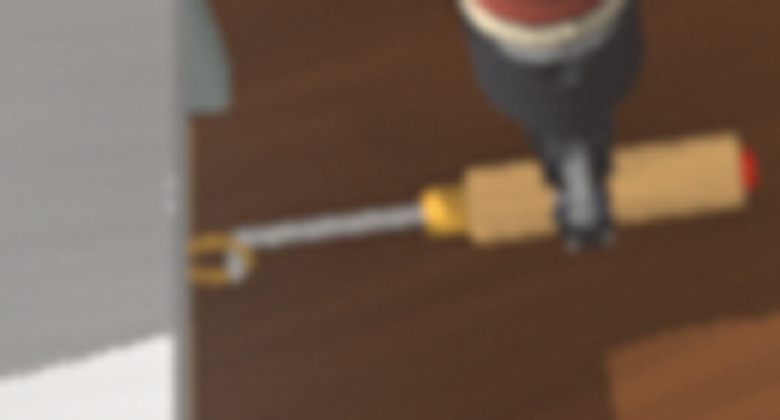

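Run:
```python
from h import *
np.set_printoptions(precision=3,suppress=True)
y=-.0215; f0=np.array([.1,0,-1.5]); o=.174; ok=True
for o in (.188,.202,.216,.230,.243,.251):
    arm.line_to(P(o,y),.035); f=F(3)-f0; print(round(o,4),f)
    if abs(f[0])>6 or abs(f[1])>3: print('!'); ok=False;break
while ok and o<.272:
    o+=.0015; arm.line_to(P(o,y),.03); f=F(4)-f0; print(round(o,4),f)
    if abs(f[0])>4.3 or abs(f[1])>3: print('!');break
print(o,arm.read_tool_pos()-P(o,y),arm.read_time())
cv2.imwrite('pics/scene5.png',snapshot('scene'))
p,q=arm.read_tool_pos(),arm.read_eef_rot()
cv2.imwrite('pics/wrist5.png',snapshot('wrist')); np.savez('w5.npz',p=p,q=q)
```

```text
0.188 [ 0.954 -0.75   0.585]
0.202 [1.359 0.362 0.013]
0.216 [ 1.807 -0.702 -0.176]
0.23 [0.996 0.667 0.312]
0.243 [2.044 1.133 0.242]
0.251 [2.375 0.527 0.052]
0.2525 [3.13  1.252 0.298]
0.254 [ 3.877  0.839 -0.28 ]
0.2555 [3.301 0.581 0.107]
0.257 [3.157 0.705 0.224]
0.2585 [3.492 0.509 0.775]
0.26 [3.511 0.973 0.532]
0.2615 [3.578 1.102 0.43 ]
0.263 [3.694 0.735 0.295]
0.2645 [3.602 0.659 0.409]
0.266 [ 6.109  0.865 -0.22 ]
!
0.266 [-0.    -0.001 -0.   ] 32.0583
```

View pics/scene5.png

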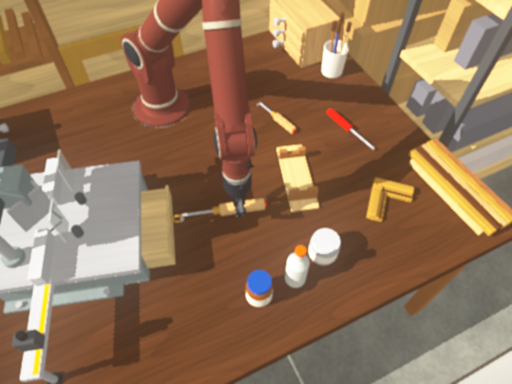

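View pics/wrist5.png

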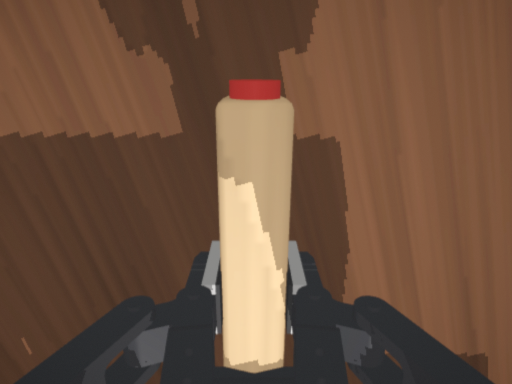

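```bash
python3 - <<'E'
from h import *
np.set_printoptions(precision=3,suppress=True)
y=-.0215
arm.line_to(P(.261,y),.04);print(F(3));arm.line_to(P(.2565,y),.04); print(F(3))
arm.line_to(P(.2565,-.028),.05); print(F(3))
arm.line_to(P(.2565,-.06),.08); print(F(3))
arm.line_to(P(.2565,-.06,.19),.2)
d=np.load('grasp.npz'); p=d['p'];q=d['q']
arm.movep([p[0],p[1],.19],q); arm.pause(.1)
print(arm.read_tool_pos(),arm.read_time())
cv2.imwrite('pics/scene6.png',snapshot('scene'));cv2.imwrite('pics/wrist6.png',snapshot('wrist'));cv2.imwrite('pics/side6.png',snapshot('side'))
E
python3 -c "
import cv2,numpy as np
a=cv2.imread('pics/scene6.png');w=cv2.imread('pics/wrist6.png');w2=cv2.imread('pics/w2.png')
cv2.imwrite('pics/cmp6.png',np.hstack([cv2.resize(w,(400,300)),cv2.resize(w2,(400,300))]))"
```

```text
[-0.577  0.07  -1.381]
[-0.029  0.009 -1.522]
[ 0.082  0.256 -1.444]
[-0.281  0.199 -1.209]
[0.477 0.29  0.189] 35.2333
```

View pics/scene6.png

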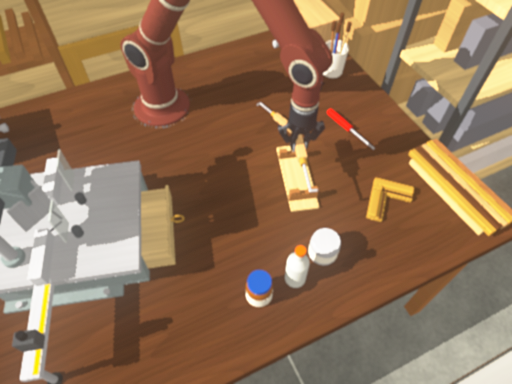

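View pics/cmp6.png

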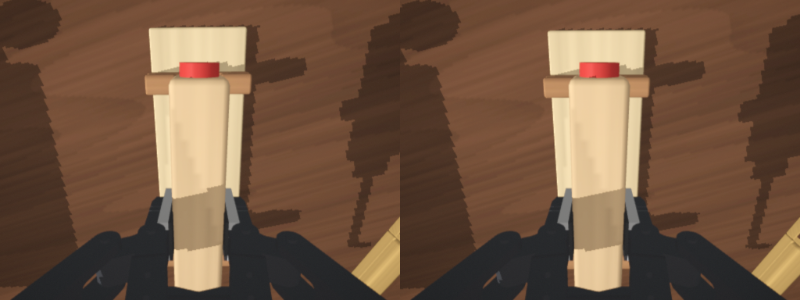

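Run:
```python
from h import *
np.set_printoptions(precision=3,suppress=True)
d=np.load('grasp.npz'); p=d['p'];q=d['q']
arm.line_to([p[0],p[1],.112],.12,ori=q); print(F(3))
for z in (.106,.102,.0995,.098):
    arm.line_to([p[0],p[1],z],.05); f=F(3); print(z,f)
    if f[2]>4: break
arm.move_gripper(1.0); arm.pause(.1); print(arm.read_opening())
arm.line_to([p[0],p[1],.26],.15)
a=arm.read_tool_pos(),arm.read_eef_rot(); np.savez('w7.npz',p=a[0],q=a[1])
im=snapshot('wrist'); cv2.imwrite('pics/w7.png',im); cv2.imwrite('pics/scene7.png',snapshot('scene')); cv2.imwrite('pics/side7.png',snapshot('side'))
print(arm.read_time(),arm.read_ft_force())
```

```text
[-0.17   0.198 -1.253]
0.106 [-0.268 -0.605 -1.759]
0.102 [ 0.431 -0.34  -1.265]
0.0995 [ 0.058 -0.167 -1.307]
0.098 [-0.194 -0.088 -1.692]
1.002097159472108
39.425 [ 0.927 -0.207 -0.24 ]
```

View pics/w7.png

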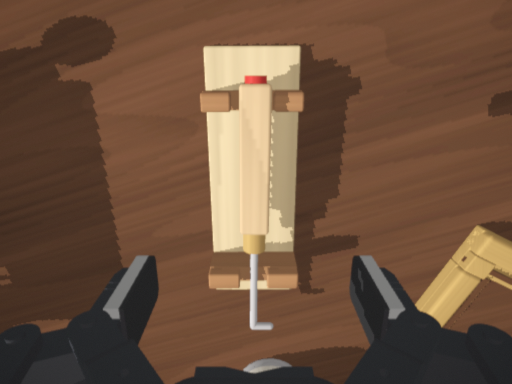

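View pics/side7.png

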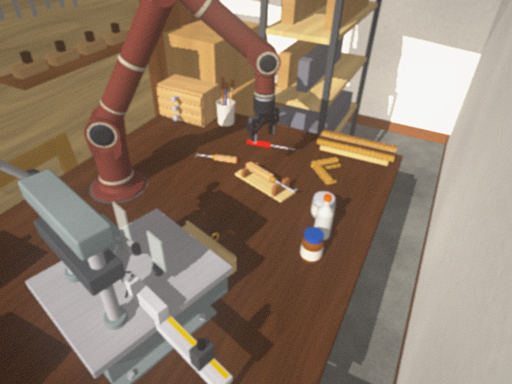

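Run:
```python
from h import *
np.set_printoptions(precision=4,suppress=True)
im=cv2.imread('pics/scene7.png')
cv2.imwrite('pics/c8.png',cv2.resize(im[180:280,130:200],None,fx=6,fy=6,interpolation=cv2.INTER_CUBIC))
X=cast('scene',[(171,188),(175,264)],.07); print(X,[-(x[:2]-M)@inn for x in X])
d=np.load('w7.npz');C=cast('wrist',[(254,326),(254.5,256)],.043,pose=(d['p'],d['q']))[:,:2]; w=C[0]-C[1];print(C,np.degrees(np.arctan2(w[1],w[0])))
```

```text
[[ 0.4157 -0.095   0.07  ]
 [ 0.6485 -0.1636  0.07  ]] [np.float64(0.07949969123986603), np.float64(0.07687345884505592)]
[[0.6338 0.2437]
 [0.5554 0.269 ]] -17.873289910186624
```

View pics/c8.png

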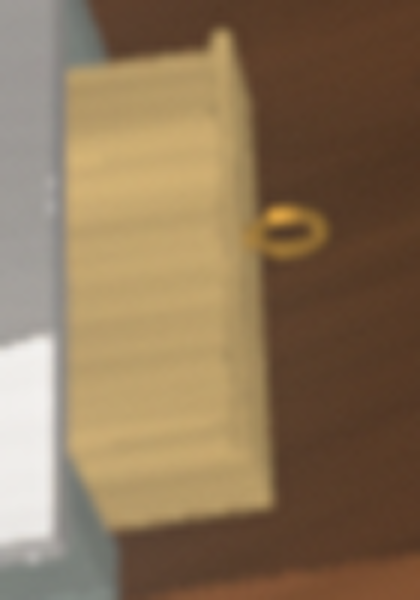

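Run:
```python
from h import *
print(arm.read_time()); ticket.finish_job()
```

```text
39.425
the job is handed in; nothing more can be done
```

The tray is out to its stop and the hook is back in its rest. I handed the job in at 39.4 s of the 61 s allowed; no verdict is reported.

**What I did**
- **Picking the hook:** There were two candidates, at scene pixels (298,178) in the rest and (278,117) lying loose. I took the one in the rest, because its handle measured 127 mm and its prong 19 mm, against 130 and 20.5 mm given.
- **Feeling for the eye:** I touched the tray front with about 1.4 N. Moving sideways, I then met the eye with about 3.2 N, roughly 12 mm to the −y side of the middle.
- **Drawing the tray:** The hook caught the eye and the tray came out with a drag of about 2–4 N. I stopped when the force rose to 6.1 N, within about 1 mm of where the stop was predicted. That was the largest force I read, but I only read force between steps.
- **Returning the hook:** I unhooked with no noticeable force, lifted clear and laid the hook in both notches of its rest.

**Last checks**
- **Hook:** Its bend is within about 2 mm of where it was at the start. The angle is −17.9°, against −17.4 to −18.0° before.
- **Gripper:** It is open and clear above the rest.
- **Bystanders:** They look unmoved by eye in the pictures; I did not measure them.
- **Tray (rough agreement only):** My quick image check put its front 77–79 mm outside the table, against 70 mm expected. I picked edge pixels that were probably not on the top edge, so I relied on the feel of the stop instead.
- **One odd reading:** During the pull, the force dropped to about zero once after a faster step. The tray had probably coasted ahead. A picture showed the eye still hooked, so I went on more slowly.

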